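# Trace the tooth row of a teaching jaw to seat its teeth

### The arm

A 6-joint arm with a two-finger parallel gripper is mounted at the origin on the work surface. World frame = base frame: x ahead of the robot, y to its left, z up, the work surface at z = 0. Lengths are in m, angles in rad, forces in N, time in s.
With the tool pointing down it reaches from about 0.375 to 0.9 m from the base axis. Payload 3.1 kg.
Tool frame: the origin (TCP) lies midway between the tips of the shut fingers; the grasp point (between the pads) lies 19 mm behind it; x points along the fingers, z is the direction in which the jaws open and shut, and the axes are right-handed (so a half turn about x gives the same grasp; the last joint's range is limited). The gripper opens to 85 mm and grips with 20 to 120 N. Pads are 22 mm wide; open, the fingers measure 114 mm over their backs; the gripper's body (76 mm by 85 mm) begins 54 mm behind the grasp point. The pads swing forward as they close: fully open they stand 13 mm farther back than shut.
Start: joints at [1.089, 0.527, 1.433, -0, 1.181, -0.178], TCP at [0.186, 0.597, 0.231] pointing down, gripper open.
Joint ranges: [-3.08, 3.08], [-0.75, 2.2], [0.22, 2.44], [-1.43, 4.57], [0, 2.65], [-2.85, 2.85]. Speed limits (rad/s): [2.79, 2.79, 3.14, 3.14, 3.14, 3.14].

### API

Orientations are given as a unit quaternion [x, y, z, w].
In Python, from station import status, snapshot, camera_params, ticket gives the robot as it stands.
- The arm moves only by the tool arm_command, never from a script. Its argument "series" is a list that holds one entry, the list of rows, each a list of 4 numbers: the shift along the tool's x, y, z in mm, then the turn about the tool's x in rad. A call has 1 to 10 rows; each row shifts and turns the commanded pose from where the row before left it, along the tool's axes as they then stand; what a row does not reach is not made up. A row lasts 1/10 s, in which the tool goes at most 50 mm and 8.59 degrees, less where a joint would pass 70% of its speed; a pose out of reach is approached as far as the arm can. A call is refused whole if a number of a shift passes 50 or a number of a turn 0.15, either way. A call with a gripper value outside its range is refused whole. "jaw" is the opening in per cent of the stroke, from 0 (shut) to 100 (fully open), set as the call begins (left out, the last holds). The fingers move at their own pace and stop on an object; "force" is the grip in N (left out, the last holds). Time passes only in rows, so rows that do not move let the fingers close. It gives the time, the measured TCP pose, the force and the opening at its end, in the units of the state.
- status.sense(): the state, without advancing time (a new reading comes with each control period).
- snapshot(name): name is "scene" or "side" or "wrist"; returns the picture (400x640x3 uint8, red, green, blue); there is no depth.
- camera_params(name): a dict with "fovy" (degrees; the focal length in pixels is half the picture's height over the tangent of half this angle, whatever the lens; pixels are square), "cx", "cy" (the principal point, pixels), "extrinsics" (4x4, takes a point from camera to world coordinates); the wrist camera has in their place "mount" (4x4, takes a point from camera to tool coordinates, whose origin is the TCP and whose axes are the tool frame's). Camera axes: x right, y down, z forward; pixel columns grow to the right and rows downward; lengths in m; the calibration is good to about 2 mm. A picture is of the moment at which its call begins: read the wrist's pose just before it. camera_params takes no time and is no camera call.
- ticket.sign_off(): hands the job in, once; it reports no verdict.
The state is a dict: "t": time; "q": joint angles; "qd": joint speeds; "tau": joint torques, N m; "tcp_pos": TCP position; "tool_rot": TCP orientation; "force": force on the tool from outside, world axes, zero at the start; "ft_torque": the same for the moment, N m; "finger_gap": opening from 0.0 (shut) to 1.0 (fully open).
Only numpy, scipy, OpenCV 4.12 (cv2) and the standard library are available. Lean on these libraries where they do the work, as an engineer would, in place of code of your own. Each camera call takes 0.05 s, during which the arm holds its last target. There are 200 camera calls.

### The job

The six teeth of the jaw model have crept up in their sockets. With closed fingertips, run lightly along the tops of the row, from the rear molar round to the incisor, so that the teeth go fully home one after another in that order. Do not lift, knock or shove the model, press no harder than a light touch needs (well under 20 N), leave the mirror, bottle and glass alone, and finish clear of everything.

Things in the scene. Friction and masses are not known exactly. Their poses are not given: they have to be found in the camera images.
- jaw: Enlarged teaching model of a quarter jaw, about 1.5 kg, loose: plaster base plate 166 x 102 x 14 mm, on it a pink gum ridge (30 mm wide, crest at 32 mm) running straight along its x, then curving to +y, with six ivory teeth in a row, 5 mm apart. Origin: centre of the underside, z up. Seated, all biting faces are 44 mm above the underside; they start 3 to 4 mm higher.
- molar_rear_top (a point): Middle of the biting face of the rear molar, the start of the row, 24 mm long by 24 mm wide; x points along the row towards the incisor end, z up. Moves with the tooth. The face is a 2.5 mm wide ridge across the row, sloping down 27 degrees before and behind, so a fingertip passing along pushes the tooth down.
- molar_rear (a joint): How far tooth 1 of the row (molar rear) has been pushed down, m: 0 highest, 0.0045 home on its stop. The root moves straight down against about 1.2 N of friction and stays where left; the crown sits on it in a rubber sleeve that gives 0.33 mm per N (up to 5 mm) and springs back.
- molar_front_top (a point): Middle of the biting face of the second molar, 24 by 24 mm; x points along the row towards the incisor end, z up. Moves with the tooth. The face is a 2.5 mm wide ridge across the row, sloping down 27 degrees before and behind, so a fingertip passing along pushes the tooth down.
- molar_front (a joint): How far tooth 2 of the row (molar front) has been pushed down, m: 0 highest, 0.0045 home on its stop. The root moves straight down against about 1.2 N of friction and stays where left; the crown sits on it in a rubber sleeve that gives 0.33 mm per N (up to 5 mm) and springs back.
- premolar_rear_top (a point): Middle of the biting face of the first premolar met, 18 mm long by 20 mm wide; x points along the row towards the incisor end, z up. Moves with the tooth. The face is a 2.5 mm wide ridge across the row, sloping down 27 degrees before and behind, so a fingertip passing along pushes the tooth down.
- premolar_rear (a joint): How far tooth 3 of the row (premolar rear) has been pushed down, m: 0 highest, 0.0045 home on its stop. The root moves straight down against about 1.2 N of friction and stays where left; the crown sits on it in a rubber sleeve that gives 0.33 mm per N (up to 5 mm) and springs back.
- premolar_front_top (a point): Middle of the biting face of the next premolar, 18 by 20 mm; x points along the row towards the incisor end, z up. Moves with the tooth. The face is a 2.5 mm wide ridge across the row, sloping down 27 degrees before and behind, so a fingertip passing along pushes the tooth down.
- premolar_front (a joint): How far tooth 4 of the row (premolar front) has been pushed down, m: 0 highest, 0.0045 home on its stop. The root moves straight down against about 1.2 N of friction and stays where left; the crown sits on it in a rubber sleeve that gives 0.33 mm per N (up to 5 mm) and springs back.
- canine_top (a point): Middle of the biting face of the canine, 18 by 17 mm; x points along the row towards the incisor end, z up. Moves with the tooth. The face is a 2.5 mm wide ridge across the row, sloping down 27 degrees before and behind, so a fingertip passing along pushes the tooth down.
- canine (a joint): How far tooth 5 of the row (canine) has been pushed down, m: 0 highest, 0.0045 home on its stop. The root moves straight down against about 1.2 N of friction and stays where left; the crown sits on it in a rubber sleeve that gives 0.33 mm per N (up to 5 mm) and springs back.
- incisor_top (a point): Middle of the biting face of the incisor, the end of the row, 18 mm long by 13 mm wide, the narrowest tooth; x points along the row towards the incisor end, z up. Moves with the tooth. The face is a 2.5 mm wide ridge across the row, sloping down 27 degrees before and behind, so a fingertip passing along pushes the tooth down.
- incisor (a joint): How far tooth 6 of the row (incisor) has been pushed down, m: 0 highest, 0.0045 home on its stop. The root moves straight down against about 1.2 N of friction and stays where left; the crown sits on it in a rubber sleeve that gives 0.33 mm per N (up to 5 mm) and springs back.
- mirror: Steel mouth mirror lying loose beside the jaw model: bar handle 115 x 7 x 7 mm along its x, then a thin neck and a disc 22 mm across centred 93 mm from the origin. Origin under the middle of the handle. To be left alone.
- bottle: Clear drinking-water bottle with a red cap, 64 mm diameter, 200 mm high, loose; origin at the centre of its foot. To be left alone.
- tumbler: Upturned drinking glass, 74 mm across at the table, 60 mm at the top, 85 mm high, loose; origin at the centre of its underside. To be left alone.
Not all that is in view belongs to the job. Leave any blue or orange look-alike of the jaw alone.

How it is judged:
By the outcome, as a careful person would: the job done as asked, in the order asked, and still so for the second after the job is handed in, with the robot touching nothing.
It also fails if it takes over 48 s, if anything falls off the work surface, if the arm or the gripper's body presses on something with over 40 N, if the wrist force passes 120 N, or if a joint passes its speed limit or range.

## Working session

There is one attempt and no reset: what is moved stays moved. The work goes in short steps, Python scripts to look and compute and a tool call to move; the robot and the scene stay as the last step left them, time stands still between calls to the robot, and variables do not carry over. Pictures are saved under pics/ and viewed, about 8 in all and at most 12, crops included, and the job is handed in when it is done.

Besides the shell and the picture viewer there is one more tool, called as name([rows], argument=value, ...), one row to a line, values as JSON. arm_command: Moves the arm, as the interface text tells. Its arguments: {"type":"object","properties":{"series":{"type":"array"},"jaw":{"type":"number"},"force":{"type":"number"}},"required":["series"]}

```bash
mkdir -p pics; ls; python3 - <<'E'
from station import status,snapshot,camera_params
import cv2,numpy as np
print(status.sense())
for n in("scene","side","wrist"):
    im=snapshot(n); cv2.imwrite(f"pics/{n}0.png",im[:,:,::-1]); print(n,camera_params(n))
a=[cv2.imread(f"pics/{n}0.png") for n in("scene","side")]
cv2.imwrite("pics/both0.png",cv2.resize(np.vstack(a),(480,600)))
E
```

```text
pics
{'t': 0.0, 'q': array([ 1.08952294e+00,  5.28450148e-01,  1.43391213e+00,  4.01126862e-06,
        1.18137481e+00, -1.78485080e-01]), 'qd': array([-0.0005752 ,  0.00109019, -0.00020094, -0.00078655,  0.00113506,
        0.00081087]), 'tau': array([-7.36849711e-05, -4.42339075e+01, -1.78027743e+01, -1.75529685e-04,
        8.21525522e-03, -1.25207117e-05]), 'tcp_pos': array([0.18599066, 0.59593743, 0.23034032]), 'tool_rot': array([-0.41920433,  0.57037056,  0.41853961,  0.56900768]), 'force': array([-0.36254572,  0.52660983, -0.12645448]), 'ft_torque': array([-0.00877743,  0.07151738,  0.02994821]), 'finger_gap': 0.9983177058008362}
scene {'fovy': 48.05912083268781, 'cx': 313.1480921538648, 'cy': 204.2106134814907, 'extrinsics': array([[ 0.65773935,  0.65168924, -0.37773016,  0.92036067],
       [ 0.75315958, -0.56141577,  0.34287459, -0.35102096],
       [ 0.01138401, -0.5100132 , -0.86009124,  0.94709835],
       [ 0.        ,  0.        ,  0.        ,  1.        ]])}
side {'fovy': 53.930561837487716, 'cx': 326.5456760506596, 'cy': 201.26174004880926, 'extrinsics': array([[-0.95515326, -0.19052836,  0.22667422,  0.34774404],
       [-0.29602206,  0.63324627, -0.71510146,  0.72886557],
       [-0.0072935 , -0.75013206, -0.66124783,  0.71734056],
       [ 0.        ,  0.        ,  0.        ,  1.        ]])}
wrist {'fovy': 69.74839020375191, 'cx': 315.5100720460585, 'cy': 196.7964311925007, 'mount': array([[-1.04387661e-03, -3.27591367e-01,  9.44818928e-01,
        -1.42937377e-01],
       [-1.25774801e-05, -9.44819438e-01, -3.27591558e-01,
         8.48390773e-02],
       [ 9.99999455e-01, -3.53848605e-04,  9.82154636e-04,
         5.67024219e-04],
       [ 0.00000000e+00,  0.00000000e+00,  0.00000000e+00,
         1.00000000e+00]])}
```

View pics/scene0.png

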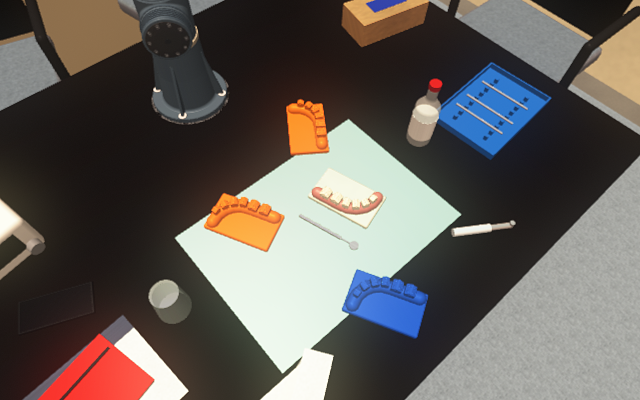

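View pics/side0.png

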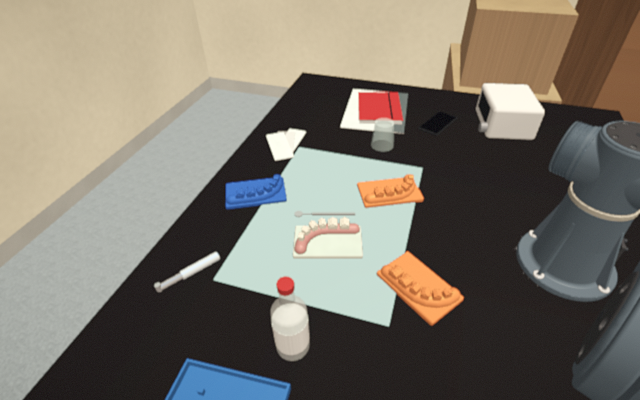

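The scene view shows the white and pink jaw at (347,197). Look-alikes are blue at (386,302), orange at (245,222) and orange at (307,127). The mirror is at (330,232), the bottle at (423,120) and the glass at (168,300). In the side view the jaw is at (328,238). I choose the white and pink one.

```bash
cat > h.py <<'E'
import numpy as np,cv2
from scipy.spatial.transform import Rotation as R
from station import status,snapshot,camera_params
def cam(n,st=None):
    p=camera_params(n); f=200/np.tan(np.radians(p["fovy"])/2)
    if n=="wrist":
        T=np.eye(4);T[:3,:3]=R.from_quat(st["tool_rot"]).as_matrix();T[:3,3]=st["tcp_pos"];E=T@p["mount"]
    else: E=p["extrinsics"]
    return f,p["cx"],p["cy"],E
def cast(c,uv,z):
    f,cx,cy,E=c; uv=np.atleast_2d(uv).astype(float)
    d=np.c_[(uv[:,0]-cx)/f,(uv[:,1]-cy)/f,np.ones(len(uv))]@E[:3,:3].T
    o=E[:3,3]; return o+d*((z-o[2])/d[:,2])[:,None]
def proj(c,P):
    f,cx,cy,E=c; q=(np.atleast_2d(P)-E[:3,3])@E[:3,:3]
    return np.c_[f*q[:,0]/q[:,2]+cx,f*q[:,1]/q[:,2]+cy]
def cen(m): return np.array(m).mean(0)
E
python3 - <<'E'
from h import *
a=cv2.imread("pics/scene0.png")[155:255,290:400]; b=cv2.imread("pics/side0.png")[200:270,270:380]
cv2.imwrite("pics/crop0.png",np.vstack([cv2.resize(a,None,fx=4.5,fy=4.5,interpolation=2)[:330],cv2.resize(b,None,fx=4.5,fy=4.5,interpolation=2)[:270]]))
for n,(u,v) in (("scene",(347,197)),("side",(328,238))): print(n,cast(cam(n),[u,v],.02))
E
```

```text
scene [[0.5515298  0.09424642 0.02      ]]
side [[0.54352259 0.10242638 0.02      ]]
```

View pics/crop0.png

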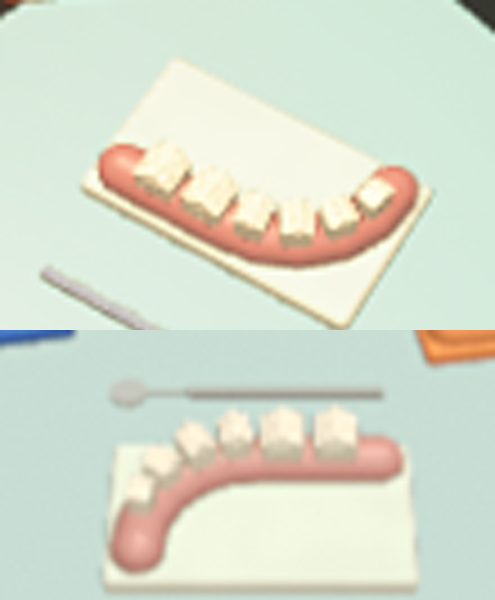

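```bash
python3 - <<'E'
from h import *
st=status.sense(); M=R.from_quat(st["tool_rot"]).as_matrix(); print(M.round(3))
c=cam("scene")
uv=[[290+82/4.5,155+188/4.5],[290+345/4.5,155+328/4.5],[290+432/4.5,155+190/4.5],[290+175/4.5,155+58/4.5]]
P=cast(c,uv,.014);print(P.round(3)); ctr=P.mean(0)
print(np.degrees(np.arctan2(*(P[1]-P[0])[1::-1])),np.degrees(np.arctan2(*(P[2]-P[3])[1::-1])))
print(M.T@(np.array([ctr[0],ctr[1],.25])-st["tcp_pos"])*1000)
m=cast(c,[[301,216],[354,245]],.004);print(m.round(3))
print("bottle",cast(c,[[419,140],[432,83]],0.0).round(3),cast(c,[435,84],.2))
E
```

```text
[[-0.001 -0.955  0.298]
 [-0.002  0.298  0.955]
 [-1.     0.    -0.002]]
[[0.487 0.026 0.014]
 [0.641 0.074 0.014]
 [0.612 0.169 0.014]
 [0.456 0.122 0.014]]
17.241228018233553 16.824285782942788
[ -18.98345526 -495.02958654 -367.62461023]
[[ 0.512 -0.019  0.004]
 [ 0.651  0.024  0.004]]
bottle [[ 0.539  0.375 -0.   ]
 [ 0.421  0.563  0.   ]] [[0.53276937 0.37282458 0.2       ]]
```

arm_command([
  [[-1,-20,-15,0],[-1,-33,-24.5,0],[-1,-33,-24.5,0],[-1,-33,-24.5,0],[-1,-33,-24.5,0],[-1,-33,-24.5,0],[-1,-33,-24.5,0],[-1,-33,-24.5,0],[-1,-33,-24.5,0],[-1,-33,-24.5,0]],
], jaw=0)

```text
t: 1.15
tcp_pos: [0.4193, 0.2757, 0.2413]
tool_rot: [-0.419, 0.57, 0.419, 0.57]
force: [0.7, 0.9, -0.1]
finger_gap: 0.001
```

arm_command([
  [[-1,-33,-24.5,0],[-1,-33,-24.5,0],[-1,-33,-24.5,0],[-1,-33,-24.5,0],[-1,-33,-24.5,0],[0,-13,-10,-0.12],[0,0,0,-0.12],[0,0,0,-0.12],[0,0,0,-0.12],[0,0,0,-0.12]],
])

```text
t: 2.15
tcp_pos: [0.5488, 0.0975, 0.2459]
tool_rot: [-0.569, 0.419, 0.57, 0.419]
force: [-0.5, -0.1, -0.1]
finger_gap: 0.001
```

arm_command([
  [[0,0,0,0],[0,0,0,0]],
])

```text
t: 2.35
tcp_pos: [0.5489, 0.0977, 0.2461]
tool_rot: [-0.568, 0.421, 0.568, 0.421]
force: [0.0, 0.5, 0.1]
finger_gap: -0.001
```

```bash
python3 - <<'E'
from h import *
st=status.sense(); print(st["t"],st["tcp_pos"],st["force"],st["finger_gap"],st["tool_rot"]); np.savez("w1.npz",p=st["tcp_pos"],r=st["tool_rot"])
cv2.imwrite("pics/wrist1.png",snapshot("wrist")[:,:,::-1])
print(R.from_quat(st["tool_rot"]).as_matrix().round(3))
E
```

```text
2.35 [0.54889647 0.09769333 0.2461329 ] [0.0267115  0.46235528 0.12828683] -0.0009498494883959744 [-0.56785719  0.42126461  0.5681389   0.42106119]
[[-0.    -0.957 -0.29 ]
 [ 0.    -0.29   0.957]
 [-1.     0.     0.   ]]
```

View pics/wrist1.png

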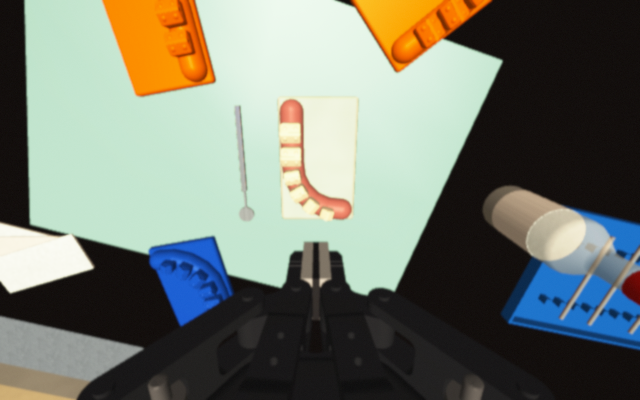

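The wrist view shows the jaw plate at about (280..357, 97..219). The rear molar is at (290,130), the incisor at (328,214), the mirror at (243,165) and the fingertips at (316,250).

```bash
python3 - <<'E'
from h import *
w=np.load("w1.npz"); st=dict(tcp_pos=w["p"],tool_rot=w["r"]); c=cam("wrist",st)
im=cv2.imread("pics/wrist1.png").astype(int); 
B,G,Rr=im[...,0],im[...,1],im[...,2]
m=((Rr>G-2)&(Rr>120)).astype(np.uint8); m[:85]=0;m[232:]=0;m[:,:265]=0;m[:,370:]=0
ct=max(cv2.findContours(m,0,2)[0],key=cv2.contourArea); P=cast(c,ct[:,0],.014)[:,:2]*1000
r=cv2.minAreaRect(P.astype(np.float32)); print("rect",r, cv2.boundingRect(ct))
pink=(Rr-G>40)&(m>0)
a=im[90:225,270:365].astype(np.uint8)
cv2.imwrite("pics/crop1.png",cv2.resize(a,None,fx=4.4,fy=4.4,interpolation=2))
cv2.imwrite("pics/x.png",pink*255)
for uv in ([290,130],[316,150],[291,110]): print(uv,im[uv[1],uv[0]])
E
```

```text
rect ((546.4926147460938, 100.40109252929688), (164.31625366210938, 99.68262481689453), 16.72628402709961) (278, 98, 80, 123)
[290, 130] [224 251 252]
[316, 150] [227 245 242]
[291, 110] [140 172 250][ WARN:0@0.761] global loadsave.cpp:1063 imwrite_ Unsupported depth image for selected encoder is fallbacked to CV_8U.
```

View pics/crop1.png

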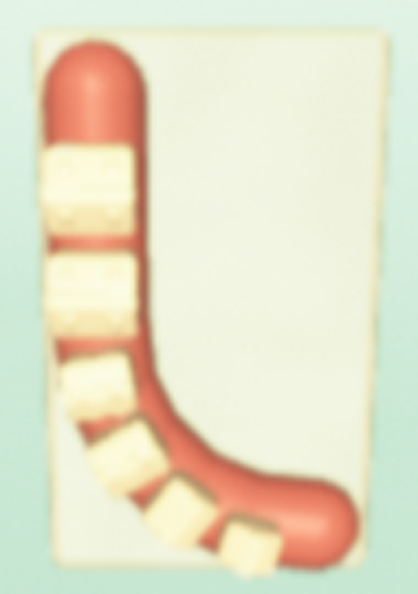

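```bash
cat > t.py <<'E'
from h import *
w=np.load("w1.npz"); st=dict(tcp_pos=w["p"],tool_rot=w["r"]); c=cam("wrist",st)
uv=np.array([[90,187],[93,292],[98,385],[130,457],[182,511],[250,545]])/4.4+[270,90]
P=cast(c,uv,.045)
a=np.radians(16.7); J=np.array([[np.cos(a),-np.sin(a)],[np.sin(a),np.cos(a)]])
j=(P[:,:2]*1000-[546.5,100.4])@J
if __name__=="__main__":
    print(P.round(4)); print(j.round(1)); print(np.linalg.norm(np.diff(j,axis=0),axis=1).round(1))
    d=np.gradient(j,axis=0); print(np.degrees(np.arctan2(d[:,1],d[:,0])).round())
    # gum ends
    g=cast(c,np.array([[95,40],[358,525],[45,110],[147,110]])/4.4+[270,90],.025); print(((g[:,:2]*1000-[546.5,100.4])@J).round(1))
E
python3 t.py
```

```text
[[0.5139 0.0573 0.045 ]
 [0.5411 0.0655 0.045 ]
 [0.5662 0.0738 0.045 ]
 [0.5842 0.0883 0.045 ]
 [0.5958 0.1074 0.045 ]
 [0.6002 0.1296 0.045 ]]
[[-43.6 -32. ]
 [-15.2 -31.9]
 [ 11.2 -31.1]
 [ 32.6 -22.4]
 [ 49.2  -7.5]
 [ 59.8  12.5]]
[28.4 26.5 23.1 22.3 22.7]
[ 0.  1. 11. 32. 52. 62.]
[[-80.7 -31.3]
 [ 61.3  46.8]
 [-62.3 -45.6]
 [-62.4 -17.3]]
```

```bash
cat > path.py <<'E'
from t import *
from scipy.optimize import least_squares
S=np.array([0,29,55,78,101,124.])
def curve(s,p):   # straight then arc; returns jaw xy, heading
    x1,y0,x0,r=p; u=x1+np.asarray(s,float); th=np.clip(u-x0,0,None)/r
    return np.c_[np.minimum(u,x0)+r*np.sin(th), y0+r*(1-np.cos(th))],th
fit=least_squares(lambda p:(curve(S,p)[0]-j).ravel(),[-43,-32,10,48]); p=fit.x
def world(s):
    q,th=curve(s,p); return q@J.T+[546.5,100.4],th+a
E
python3 - <<'E'
from path import *
print(p.round(1)); print((curve(S,p)[0]-j).round(1)); print(np.degrees(curve(S,p)[1]).round())
st=status.sense(); M=R.from_quat(st["tool_rot"]).as_matrix(); P,h=world([-22])
d=M.T@(np.r_[P[0],60]-st["tcp_pos"]*1000); print(P,h,d, st["q"].round(2))
print("turn needed", np.arctan2(M[1,2],M[0,2])-h)
E
```

```text
[-43.9 -32.   -0.5  63.1]
[[-0.3 -0. ]
 [ 0.3 -0.1]
 [-0.2  0.2]
 [-0.2 -0.3]
 [ 0.3 -0. ]
 [ 0.1  0.3]]
[ 0.  0. 11. 31. 52. 73.]
[[492.57634305  50.82427601]] [0.29146999] [186.18866533  67.50341849 -28.48514943] [-0.02  0.42  1.59 -0.    1.14 -1.89]
turn needed [1.57446752]
```

arm_command([
  [[10,4,-2,0],[24,9,-4,0],[24,9,-4,0],[24,9,-4,0],[24,9,-4,0],[24,9,-4,0],[24,9,-4,0],[22,9.5,-2.5,0],[10,0,0,0.14],[0,0,0,0.14]],
])

```text
t: 3.4
tcp_pos: [0.4908, 0.0505, 0.0582]
tool_rot: [-0.501, 0.499, 0.504, 0.496]
force: [0.9, 0.5, -0.2]
finger_gap: -0.0
```

arm_command([
  [[0,0,0,0.14],[0,0,0,0.14],[0,0,0,0.14],[0,0,0,0.145],[0,0,0,0.145],[0,0,0,0.145],[0,0,0,0.145],[0,0,0,0.145],[0,0,0,0.144],[0,0,0,0]],
])

```text
t: 4.4
tcp_pos: [0.4924, 0.0506, 0.0599]
tool_rot: [-0.105, 0.7, 0.105, 0.699]
force: [-0.5, 0.5, -0.3]
finger_gap: -0.001
```

```bash
cat > where.py <<'E'
from path import *
st=status.sense(); M=R.from_quat(st["tool_rot"]).as_matrix()
ss=np.arange(-30,150,.1); W,h=world(ss); d=W-st["tcp_pos"][:2]*1000; i=(d**2).sum(1).argmin()
t=np.array([np.cos(h[i]),np.sin(h[i])])
print("t",st["t"],"s",ss[i].round(1),"left-off",(-(d[i]@[-t[1],t[0]])).round(2),"z",(st["tcp_pos"][2]*1000).round(2),"yawerr",(np.arctan2(M[1,2],M[0,2])-h[i]).round(3),"F",st["force"].round(2),"tooly",M[:,1].round(2),"tilt",M[:,0].round(4))
E
python3 where.py
```

```text
t 4.4 s -21.0 left-off 0.48 z 59.91 yawerr 0.007 F [-0.49  0.51 -0.32] tooly [-0.29  0.96  0.  ] tilt [-7.e-04  0.e+00 -1.e+00]
```

arm_command([
  [[5,0,0,0],[6,0,0,0],[3,0,0,0],[0,0,3,0],[0,0,3,0],[0,0,3,0],[0,0,3,0],[0,0,3,0]],
])

```text
t: 5.2
tcp_pos: [0.507, 0.0552, 0.0464]
tool_rot: [-0.105, 0.7, 0.105, 0.699]
force: [-3.1, -1.7, 1.2]
finger_gap: -0.0
```

arm_command([
  [[1.1,0,2,0],[1,0,2,0],[1,0,2,0]],
])

```text
t: 5.5
tcp_pos: [0.5131, 0.0569, 0.0432]
tool_rot: [-0.105, 0.699, 0.105, 0.699]
force: [-1.3, -0.4, 2.3]
finger_gap: -0.002
```

```bash
python3 where.py
```

```text
t 5.5 s 0.7 left-off 0.6 z 43.22 yawerr 0.007 F [-1.28 -0.4   2.33] tooly [-0.29  0.96  0.  ] tilt [ 2.e-04  1.e-04 -1.e+00]
```

arm_command([
  [[0.5,0,1.5,0],[0,0,1.5,0],[0,0,0,0]],
])

```text
t: 5.8
tcp_pos: [0.5158, 0.0579, 0.0429]
tool_rot: [-0.105, 0.699, 0.105, 0.699]
force: [-1.4, -1.2, 3.5]
finger_gap: -0.0
```

```bash
python3 where.py
```

```text
t 5.8 s 3.5 left-off 0.74 z 42.86 yawerr 0.008 F [-1.42 -1.24  3.46] tooly [-0.29  0.96  0.  ] tilt [-3.e-04  1.e-04 -1.e+00]
```

arm_command([
  [[-1.8,0,1,0],[-1.8,-0.2,1,0],[0,-0.2,2.5,0],[0,-0.2,2.5,0],[0,0,2.5,0],[0,0,2.5,0],[0,0,2.5,0],[0,0,2.5,0],[0,0,2.5,0]],
])

```text
t: 6.7
tcp_pos: [0.5344, 0.063, 0.0462]
tool_rot: [-0.105, 0.7, 0.105, 0.699]
force: [-1.3, -0.4, 1.3]
finger_gap: 0.001
```

arm_command([
  [[1.2,0,2,0],[1.2,0,2,0],[1.2,0,2,0],[0,0,1,0],[0,0,1,0],[0,0,0,0]],
])

```text
t: 7.3
tcp_pos: [0.5427, 0.0654, 0.0429]
tool_rot: [-0.105, 0.699, 0.105, 0.7]
force: [-1.7, -0.3, 3.6]
finger_gap: 0.003
```

```bash
python3 where.py
```

```text
t 7.3 s 31.5 left-off 0.23 z 42.93 yawerr 0.007 F [-1.71 -0.32  3.65] tooly [-0.29  0.96 -0.  ] tilt [ 9.e-04  1.e-04 -1.e+00]
```

arm_command([
  [[-1.8,0,1.5,0],[-1.8,0,1.5,0],[0,-0.1,2.5,0],[0,-0.1,2.5,0],[0,0,2.5,0],[0,0,2.5,-0.02],[0,0,2.5,-0.04],[0,0,2,-0.032]],
])

```text
t: 8.1
tcp_pos: [0.5588, 0.0704, 0.0462]
tool_rot: [-0.138, 0.694, 0.138, 0.693]
force: [-1.9, -0.2, -0.5]
finger_gap: 0.001
```

arm_command([
  [[1.2,0,2,-0.032],[1.2,0,2,-0.032],[1.2,0,2,-0.032],[0,0,1,-0.016],[0,0,1,-0.016],[0,0,0,0]],
])

```text
t: 8.7
tcp_pos: [0.5658, 0.0738, 0.0428]
tool_rot: [-0.181, 0.684, 0.182, 0.683]
force: [-2.4, -0.6, 3.2]
finger_gap: -0.001
```

```bash
python3 where.py
```

```text
t 8.7 s 56.1 left-off 0.19 z 42.8 yawerr 0.027 F [-2.44 -0.63  3.22] tooly [-0.5   0.87  0.  ] tilt [-9.e-04  0.e+00 -1.e+00]
```

arm_command([
  [[-1.85,0,1.5,-0.015],[-1.85,0,1.5,-0.015],[0,0,2.6,-0.041],[0,0,2.6,-0.041],[0,0,2.6,-0.041],[0,0,2.6,-0.041],[0,0,2.6,-0.041]],
])

```text
t: 9.4
tcp_pos: [0.58, 0.0831, 0.0465]
tool_rot: [-0.261, 0.657, 0.261, 0.658]
force: [-0.4, -0.4, 0.6]
finger_gap: 0.001
```

arm_command([
  [[1.23,0,2,-0.032],[1.23,0,2,-0.032],[1.23,0,2,-0.032],[0,0,1,-0.016],[0,0,1.5,-0.016],[0,0,0,0]],
])

```text
t: 10.0
tcp_pos: [0.5851, 0.0891, 0.0429]
tool_rot: [-0.302, 0.639, 0.302, 0.639]
force: [-0.9, -2.2, 2.9]
finger_gap: -0.0
```

```bash
python3 where.py
```

```text
t 10.0 s 80.4 left-off -0.36 z 42.87 yawerr 0.005 F [-0.89 -2.21  2.93] tooly [-0.77  0.64  0.  ] tilt [-2.e-04 -1.e-04 -1.e+00]
```

arm_command([
  [[-1.8,0.1,1.5,-0.024],[-1.8,0.1,1.5,-0.024],[0,0.1,2.4,-0.037],[0,0.1,2.4,-0.037],[0,0,2.4,-0.037],[0,0,2.4,-0.037],[0,0,2.4,-0.037]],
])

```text
t: 10.7
tcp_pos: [0.5935, 0.1022, 0.0463]
tool_rot: [-0.375, 0.599, 0.375, 0.6]
force: [-1.0, -0.3, 0.2]
finger_gap: -0.003
```

arm_command([
  [[1.25,0,2,-0.032],[1.25,0,2,-0.032],[1.25,0,2,-0.032],[0,0,1,-0.016],[0,0,1,-0.016],[0,0,0,0]],
])

```text
t: 11.3
tcp_pos: [0.5964, 0.109, 0.0428]
tool_rot: [-0.412, 0.575, 0.412, 0.575]
force: [-0.4, -1.9, 3.1]
finger_gap: -0.001
```

```bash
python3 where.py
```

```text
t 11.3 s 103.0 left-off -0.29 z 42.77 yawerr 0.008 F [-0.38 -1.85  3.09] tooly [-0.95  0.32 -0.  ] tilt [ 2.e-04 -2.e-04 -1.e+00]
```

Incisor at s=124.

arm_command([
  [[-1.85,0.1,1.5,-0.024],[-1.85,0.1,1.5,-0.024],[0,0.1,2.4,-0.037],[0,0,2.4,-0.037],[0,0,2.4,-0.037],[0,0,2.4,-0.037],[0,0,2.4,-0.037]],
])

```text
t: 12.0
tcp_pos: [0.5995, 0.1244, 0.0462]
tool_rot: [-0.476, 0.522, 0.476, 0.523]
force: [-0.2, -0.8, 1.4]
finger_gap: -0.001
```

arm_command([
  [[1.25,0,2,-0.032],[1.25,0,2,-0.032],[1.25,0,2,-0.032],[0,0,1,-0.016],[0,0,1,-0.016],[0,0,0,0]],
])

```text
t: 12.6
tcp_pos: [0.6001, 0.1317, 0.0428]
tool_rot: [0.509, -0.491, -0.508, -0.492]
force: [0.4, -2.6, 2.9]
finger_gap: -0.0
```

```bash
python3 where.py
```

```text
t 12.6 s 125.8 left-off -0.18 z 42.81 yawerr 0.008 F [ 0.42 -2.62  2.9 ] tooly [-1.   -0.03 -0.  ] tilt [ 8.e-04 -1.e-04 -1.e+00]
```

arm_command([
  [[-3,0,0,0],[-10,0,0,0],[-25,0,0,0],[-27,8,-5,0.06],[-27,8,-5,0.06],[-27,8,-5,0.06],[-27,9,-6,0.07],[-27,9,-6,0],[-20,9,-6,0],[-10,0,0,0]],
])

```text
t: 13.6
tcp_pos: [0.5447, 0.1053, 0.2478]
tool_rot: [-0.443, 0.551, 0.443, 0.552]
force: [0.8, 0.2, 0.2]
finger_gap: -0.0
```

arm_command([
  [[0,0,0,0],[0,0,0,0],[0,0,0,0]],
])

```text
t: 13.9
tcp_pos: [0.5451, 0.1052, 0.2442]
tool_rot: [-0.442, 0.552, 0.444, 0.551]
force: [0.4, -0.3, -0.2]
finger_gap: -0.003
```

```bash
python3 - <<'E'
from h import *
st=status.sense(); print(st["t"],st["tcp_pos"],st["force"]); c=cam("wrist",st)
im0=snapshot("wrist")[:,:,::-1]; im=im0.astype(int);sd=snapshot("side")[:,:,::-1];cv2.imwrite("pics/side2.png",sd);cv2.imwrite("pics/wrist2.png",im0)
B,G,Rr=im[...,0],im[...,1],im[...,2]
q=proj(c,[.5465,.1004,.014])[0].astype(int); print(q)
m=((Rr>G-2)&(Rr>120)).astype(np.uint8); k=np.zeros_like(m); k[q[1]-75:q[1]+75,q[0]-55:q[0]+55]=1; m*=k
ct=max(cv2.findContours(m,0,2)[0],key=cv2.contourArea); P=cast(c,ct[:,0],.014)[:,:2]*1000
print(cv2.minAreaRect(P.astype(np.float32)))
a=cv2.resize(np.ascontiguousarray(im0[q[1]-75:q[1]+75,q[0]-55:q[0]+55]),None,fx=3.5,fy=3.5,interpolation=2)
s=[cv2.resize(x[195:270,280:380],None,fx=3.5,fy=3.5,interpolation=2) for x in (cv2.imread("pics/side0.png"),sd)]
s=np.vstack(s); s=np.vstack([s,np.zeros((600-len(s),s.shape[1],3),np.uint8)]) if len(s)<600 else s[:600]
h=min(len(a),len(s)); cv2.imwrite("pics/fin.png",np.hstack([a[:h],s[:h]]))
E
```

```text
13.9 [0.54509133 0.10521617 0.24416913] [ 0.4045393  -0.29861673 -0.19517361]
[311 167]
((545.5406494140625, 99.1446762084961), (163.08758544921875, 102.34754180908203), 16.721221923828125)
```

View pics/fin.png

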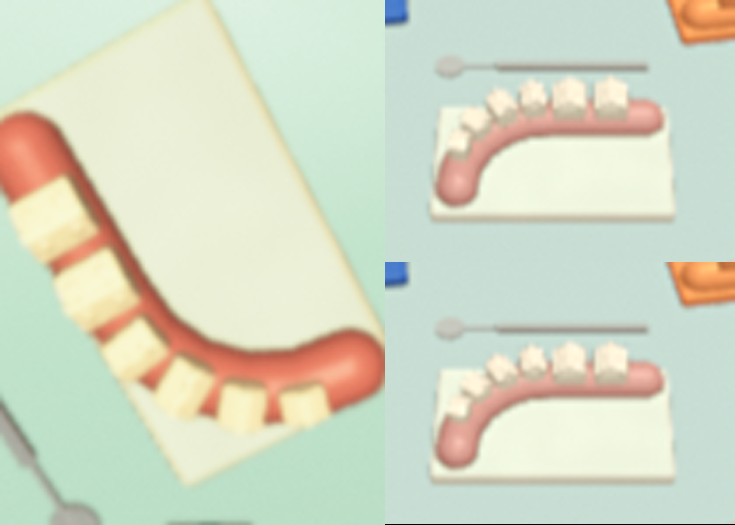

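The last crop shows all six teeth lower and level. In the side view the plate and mirror are at the same pixels as before, and the arm is well clear.

```bash
python3 -c "
from station import ticket
print(ticket.sign_off())"
```

```text
the job is handed in; nothing more can be done
None
```

I ran the closed fingertips along the row from the rear molar round to the incisor, dipping to about 42.8 mm over each tooth in turn. I then lifted clear and handed the job in at about 14 s.

**Teeth home:** At the low point of each dip the upward force was 2.9 to 3.7 N. A tooth still travelling gives only about 1.2 N, so all six read as resting on their stops. The last pictures show them lower and level. I inferred this from force and pictures, since the joint positions can't be read directly.

**Model not disturbed:** The side view shows the plate and the mirror at the same pixels before and after. The wrist-camera estimate of the model's angle is unchanged at 16.7°. Its centre came out 1.6 mm different, which is within the 2 mm calibration.

**Forces:** Every reading I took stayed under 5 N. The largest sideways one was about 3.5 N, at the rear molar. Readings came only at the end of each move, so short peaks in between weren't seen.

**Clearance:** The arm finished 0.24 m above the table, touching nothing. The bottle and glass were never approached, and I didn't look at them again at the end.

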